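Fit the beater to the kitchen machine

TASK

Get the kitchen machine ready: lift the grey dust cap off its drive, set it down (do not drop it) knob up in the open drawer and let go of it. Then take the loop beater out of the accessory block, turn it until its splines mesh with the drive socket, slide it fully home against the spring inside and finish still gripping it and pressing it down, because the spring pushes it out again if you let go. Leave everything else, the dough hook included, where it stands.

Things in the scene. Friction and masses are not known exactly. Their poses are not given: they have to be found in the camera images.
- socket (a point): drive socket: centre of the upper face of the steel spindle (43 mm wide), 98 mm above the counter. A cross of two slots 28 mm long, 10 mm wide, along this frame's x and y, goes 34 mm down; z up. The spindle turns about z only against a friction of 0.15 N m and stays where it is. 16 mm below the face is the sprung seat. At the start the cap hides it
- seat (a joint): how far the sprung black seat in the socket is pushed down, m: 0 at rest (16 mm below the socket's face), 0.012 when the beater is fully home, stop at 0.016. It pushes up with 5 N at first and 11 N at 0.012
- machine: kitchen machine, fixed: white motor base 200 x 170 mm, 90 mm high, the spindle standing 8 mm out of the middle of its top; four lugs 8 mm high stand 68 mm from the spindle's axis. A control ridge 20 mm wide, 35 mm high, runs along the far edge of its top, 78 mm from the axis. Origin at the centre of its underside
- chest_drawer0_handle (a point): middle of the bar handle of the open drawer, 35 mm off its front. The wooden chest is fixed, 260 mm deep, 240 wide, 110 high; drawer front 98 mm, side walls 88 mm above the counter. The drawer starts open by 120 to 150 mm, slides against 1 N and may stay so
- cap: grey plastic dust cap standing on the motor base over the spindle: a downward-open lid of 60 mm diameter, 13 mm high (cavity 54 mm wide, 10 mm deep), with a round knob of 24 mm diameter rising from 13 to 45 mm; 60 g. Origin at the centre of its underside, z up
- drawer_floor (a point): point on the open drawer's inner floor: midway across, 57 mm behind the inner face of its front, 22 mm above the counter. x points to the back of the drawer, away from the robot, y across, z up. The clear opening goes from x = -0.057 to the chest's face at x = 0.055 or more; inside the drawer is 198 mm wide and ends at x = 0.157 under the chest top
- beater: steel loop beater, upright in the block, 140 mm tall, 140 g. Origin: tip of its stem; z up. Four splines along x and y, 24 mm across, 6 mm thick, z = 0 to 28 mm (lowest 6 mm tapered to 16 by 2); collar 36 mm wide, z = 28 to 34; wire loop 71 mm wide along x, to z = 94; grey grip 26 mm along x, 14 along y, z = 94 to 140. Fits at four yaws, 90 degrees apart. Home: origin 28 mm below socket face
- hook: dough hook with the same stem and collar, a crooked bar and a round grip of 24 mm diameter on top, 128 mm tall, in the other hole of the accessory block; leave it. Origin at the tip of its stem
- caddy: wooden accessory block, fixed, 90 x 170 x 50 mm, two round holes of 27 mm diameter, 40 mm deep, 50 mm either side of its middle along y; collars rest on its top, so that stems hang 28 mm deep in it. Origin at the centre of its underside
- mug: blue mug, 95 mm tall, bystander; origin at its underside
- egg_cup: small white cup, 50 mm tall, bystander; origin at its underside
- spoon: wooden spoon, 240 mm long, lying on the counter near the robot, bystander
- jar: glass jar with steel lid, 100 mm tall, bystander; origin at its underside
- tin: tin, 110 mm tall, bystander; origin at its underside
- bowl: white bowl, 140 mm wide, 60 mm tall, bystander; origin at its underside
- spice: spice jar, 80 mm tall, standing on the chest, bystander; origin at its underside

How it is judged:
By the outcome, as a careful person would: the job done as asked, in the order asked, and still so for the second after the job is handed in, while the arm keeps its last pose, push and grip.
It also fails if it takes over 72 s, if anything falls off the work surface, if the arm or the gripper's body presses on something with over 40 N, if the wrist force passes 120 N, or if a joint passes its speed limit or range.

ROBOT

A 6-joint arm with a two-finger parallel gripper is mounted at the origin on the work surface. World frame = base frame: x ahead of the robot, y to its left, z up, the work surface at z = 0. Lengths are in m, angles in rad, forces in N, time in s.
With the tool pointing down it reaches from about 0.375 to 0.9 m from the base axis. Payload 3.1 kg.
Tool frame: the origin (TCP) lies midway between the tips of the shut fingers; the grasp point (between the pads) lies 19 mm behind it (manip.grip_depth is the distance from the TCP to the grasp point, in m); z points along the fingers, y is the line along which they close (so a half turn about z gives the same grasp; the last joint's range is limited). The gripper opens to 85 mm and grips with 20 to 120 N. Pads are 22 mm wide; open, the fingers measure 114 mm over their backs; the gripper's body (76 mm by 85 mm) begins 54 mm behind the grasp point. The pads swing forward as they close: fully open they stand 13 mm farther back than shut.
Start: joints at [0.924, 0.527, 1.433, -0, 1.181, -0.178], TCP at [0.282, 0.558, 0.231] pointing down, gripper open.
Joint ranges: [-3.08, 3.08], [-0.75, 2.2], [0.22, 2.44], [-1.43, 4.57], [0, 2.65], [-2.85, 2.85]. Speed limits (rad/s): [2.79, 2.79, 3.14, 3.14, 3.14, 3.14].

INTERFACE

Orientations are given as a unit quaternion [x, y, z, w].
In Python, from station import telemetry, snapshot, manip gives the robot as it stands. The module is installed in compiled form; this text tells all that it offers.
- The arm moves only by the shell command python3 -m crank 'ROWS' [OPENING] [FORCE]. ROWS is text: rows parted by semicolons, each of 6 numbers parted by spaces: the shift along the tool's x, y, z as a fraction of full scale, then the turn, a rotation vector about the tool's x, y, z as a fraction of full scale. A call has exactly 5 rows; each row shifts and turns the commanded pose from where the row before left it, along the tool's axes as they then stand; what a row does not reach is not made up. Full scale, the value 1, is 4 cm for a shift and 90 degrees for a turn. A row lasts 1/10 s, in which the tool goes at most 50 mm and 8.59 degrees, less where a joint would pass 70% of its speed; a pose out of reach is approached as far as the arm can. A call with a number of a shift or a turn outside -1 to 1 is refused whole. A call with a gripper value outside its range is refused whole. OPENING is the opening, from -1 (shut) to 1 (fully open), set as the call begins (- or left out, the last holds). The fingers move at their own pace and stop on an object; FORCE is the grip in N (left out, the last holds). Time passes only in rows, so rows that do not move let the fingers close, or fill a call up. It gives the time, the measured TCP pose, the force, the opening and the grip force at its end, in the units of the state.
- telemetry.sense(): the state, without advancing time (a new reading comes with each control period).
- snapshot(name): name is "scene" or "top" or "wrist"; returns a dict with "image" (420x560x3 uint8, red, green, blue), "depth" (420x560 float32, m along the optical axis (not along the pixel's ray), 0 where there is no reading), "camera_matrix" (3x3 intrinsics, pixels), "rvec" (rotation vector, rad) and "tvec" (3), from world to camera coordinates, as OpenCV has them. Camera axes: x right, y down, z forward; pixel columns grow to the right and rows downward; lengths in m; the calibration is good to about 2 mm. The wrist camera is an equidistant fisheye: a pixel r from the principal point sees the ray r / f radians off the axis. A picture is of the moment at which its call begins.
- manip.sign_off(): hands the job in; it is judged then, once.
The state is a dict: "t": time; "q": joint angles; "qd": joint speeds; "tau": joint torques, N m; "tcp_pos": TCP position; "tool_rot": TCP orientation; "force": force on the tool from outside, world axes, zero at the start; "ft_torque": the same for the moment, N m; "finger_gap": opening from 0.0 (shut) to 1.0 (fully open); "gripper_force": force on a finger pad.
Only numpy, scipy, OpenCV 4.12 (cv2) and the standard library are available. Lean on these libraries where they do the work, as an engineer would, in place of code of your own. Each camera call takes 0.05 s, during which the arm holds its last target. There are 200 camera calls.

## Working session

There is one attempt and no reset: what is moved stays moved. The work goes in short steps, Python scripts to look and compute and a shell command to move; the robot and the scene stay as the last step left them, time stands still between calls to the robot, and variables do not carry over. Pictures are saved under pics/ and viewed, at most 14 in all, crops included, and the job is handed in when it is done.

```bash
mkdir -p pics; cat > h.py <<'E'
import numpy as np, cv2
from station import telemetry, snapshot, manip
def grab(n):
    s=snapshot(n); np.savez(f'last_{n}.npz',**s); return s
def load(n): return dict(np.load(f'last_{n}.npz'))
def cam(s):
    R=cv2.Rodrigues(np.array(s['rvec'],float))[0]; t=np.array(s['tvec'],float).ravel(); return R,t
def ray(s,u,v,fish=False):
    K=s['camera_matrix']; x=(u-K[0,2])/K[0,0]; y=(v-K[1,2])/K[1,1]
    if fish:
        r=np.hypot(x,y); k=np.sin(r)/r if r>1e-9 else 1; d=np.array([x*k,y*k,np.cos(r)])
    else: d=np.array([x,y,1.])
    R,t=cam(s); return -R.T@t, R.T@d
def onplane(s,u,v,z,fish=False):
    c,d=ray(s,u,v,fish); return c+d*(z-c[2])/d[2]
def cloud(s):
    # perspective cameras: world xyz per pixel
    K=s['camera_matrix']; D=s['depth']; v,u=np.mgrid[:D.shape[0],:D.shape[1]]
    p=np.stack([(u-K[0,2])/K[0,0]*D,(v-K[1,2])/K[1,1]*D,D],-1); R,t=cam(s); return (p-t)@R
def tri(a,b):
    (c1,d1),(c2,d2)=a,b
    A=np.stack([d1,-d2],1); k=np.linalg.lstsq(A,c2-c1,rcond=None)[0]
    p,q=c1+k[0]*d1,c2+k[1]*d2; return (p+q)/2,np.linalg.norm(p-q)
def save(n,im): cv2.imwrite('pics/'+n,cv2.cvtColor(im,cv2.COLOR_RGB2BGR))
E
python3 - <<'E'
from h import *
for n in('scene','top'):
    s=grab(n); save(n+'1.png',s['image']); R,t=cam(s); print(n,-R.T@t,R[2],s['camera_matrix'])
print(telemetry.sense(), manip.grip_depth)
E
```

```text
scene [ 1.16315544 -0.00786616  0.94651501] [-0.59847474 -0.09599702 -0.79536945] [[424.3586775    0.         282.65270638]
 [  0.         424.3586775  205.76034541]
 [  0.           0.           1.        ]]
top [ 0.30219047 -0.10751961  1.4656157 ] [ 0.16714804  0.00100009 -0.9859313 ] [[453.1010023    0.         275.53725549]
 [  0.         453.1010023  207.00178424]
 [  0.           0.           1.        ]]
{'t': 0.1, 'q': array([ 9.24487626e-01,  5.28362981e-01,  1.43375119e+00, -6.09643091e-06,
        1.18139535e+00, -1.78513490e-01]), 'qd': array([-7.09549682e-04, -2.15883331e-03, -2.27814870e-03, -2.51017071e-05,
        2.51455597e-03, -1.92828415e-03]), 'tau': array([-5.47035688e-04, -4.43305492e+01, -1.78585696e+01, -2.18236505e-04,
        3.93921684e-03,  1.09280077e-05]), 'tcp_pos': array([0.28142271, 0.55735167, 0.23044506]), 'tool_rot': array([ 2.31769515e-01,  9.72770257e-01, -8.79203778e-04, -3.81575458e-04]), 'force': array([-1.00134868,  0.04233571, -0.29901197]), 'ft_torque': array([ 0.03645031,  0.01307404, -0.01606822]), 'gripper_force': 0.0, 'finger_gap': 0.9987125608967306} 0.0187
```

View pics/scene1.png

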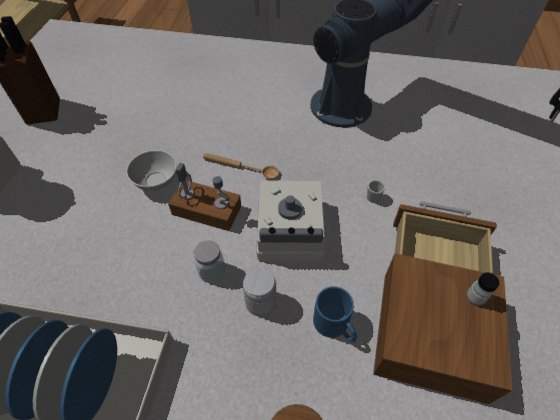

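View pics/top1.png

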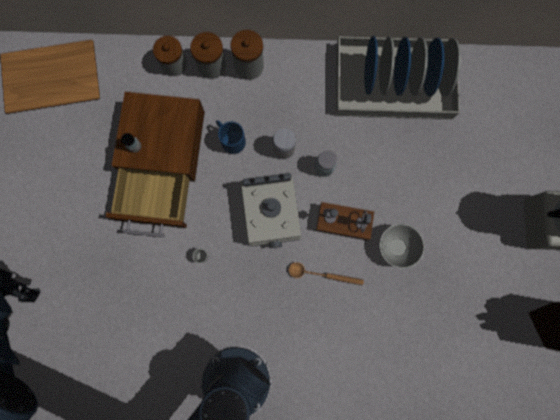

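The scene view shows the caddy at (205,203) with two tools, the machine at (290,215) with its cap at (290,205), and the open drawer at (445,250). In the top view the machine is at (270,208), the caddy at (346,220) and the drawer at (150,195). Next I measure them.

```bash
python3 - <<'E'
from h import *
S,T=load('scene'),load('top')
cs,ct=cloud(S),cloud(T)
# zoom crops, montage
a=cv2.resize(S['image'][150:235,160:330],None,fx=4.5,fy=4.5,interpolation=cv2.INTER_CUBIC)[:,:765]
b=cv2.resize(T['image'][165:255,235:405],None,fx=4.5,fy=4.5,interpolation=cv2.INTER_CUBIC)[:,:765]
m=np.vstack([a,b]); m=cv2.resize(m,None,fx=.75,fy=.75); m=np.clip(m.astype(float)*1.5,0,255).astype(np.uint8); save('crop1.png',m); print(m.shape)
def rep(name,c,box,z0,z1):
    u0,u1,v0,v1=box; p=c[v0:v1,u0:u1].reshape(-1,3); p=p[(p[:,2]>z0)&(p[:,2]<z1)]
    if len(p): print(name,len(p),'mean',p.mean(0).round(4),'min',p.min(0).round(3),'max',p.max(0).round(3))
for n,c,b in(('S',cs,(250,330,170,265)),('T',ct,(235,305,165,255))):
    rep(n+' knob',c,b,.118,.15); rep(n+' mtop',c,b,.083,.094); rep(n+' ridge',c,b,.118 if 0 else .112,.13)
for n,c,b in(('S',cs,(165,245,155,230)),('T',ct,(312,380,195,245))):
    rep(n+' caddytop',c,b,.045,.056); rep(n+' tall',c,b,.12,.17)
    p=c[b[2]:b[3],b[0]:b[1]].reshape(-1,3); q=p[(p[:,2]>.11)&(p[:,2]<.175)]
    if len(q)>4:
        k=cv2.kmeans(q[:,:2].astype(np.float32),2,None,(3,50,1e-5),5,2)
        for i in(0,1):
            g=q[k[1].ravel()==i]; print('   cl',len(g),g.mean(0).round(4),g[:,2].max().round(4), 'ext',np.ptp(g,0).round(3))
for n,c,b in(('S',cs,(395,500,200,290)),('T',ct,(100,195,165,245))):
    rep(n+' floor',c,b,.015,.028); rep(n+' rim',c,b,.083,.093); rep(n+' front',c,b,.094,.102); rep(n+' chest',c,b,.106,.114)
E
```

```text
(590, 574, 3)
S knob 619 mean [ 0.6029 -0.0787  0.127 ] min [ 0.517 -0.15   0.118] max [ 0.635 -0.003  0.141]
S mtop 2250 mean [ 0.5149 -0.0927  0.0915] min [ 0.42  -0.185  0.083] max [0.634 0.004 0.094]
S ridge 626 mean [ 0.6119 -0.0766  0.1234] min [ 0.528 -0.15   0.112] max [ 0.635 -0.003  0.13 ]
T knob 336 mean [ 0.6018 -0.0766  0.1252] min [ 0.519 -0.148  0.118] max [ 0.637 -0.002  0.139]
T mtop 2394 mean [ 0.5195 -0.0917  0.0887] min [ 0.425 -0.183  0.083] max [0.634 0.003 0.094]
T ridge 324 mean [ 0.6114 -0.0761  0.1225] min [ 0.519 -0.148  0.112] max [ 0.637 -0.002  0.13 ]
S caddytop 1463 mean [ 0.5057 -0.3286  0.0519] min [ 0.366 -0.484  0.045] max [ 0.56  -0.237  0.056]
S tall 273 mean [ 0.5067 -0.3324  0.146 ] min [ 0.482 -0.385  0.12 ] max [ 0.526 -0.267  0.167]
   cl 177 [ 0.5006 -0.3748  0.144 ] 0.1669 ext [0.048 0.017 0.057]
   cl 141 [ 0.5173 -0.2745  0.1384] 0.1568 ext [0.028 0.032 0.047]
T caddytop 1091 mean [ 0.5031 -0.3249  0.0495] min [ 0.449 -0.415  0.045] max [ 0.563 -0.238  0.056]
T tall 129 mean [ 0.5037 -0.3302  0.149 ] min [ 0.485 -0.383  0.121] max [ 0.525 -0.267  0.167]
   cl 80 [ 0.4956 -0.3746  0.1466] 0.1666 ext [0.045 0.015 0.056]
   cl 71 [ 0.5147 -0.2756  0.1406] 0.1519 ext [0.029 0.029 0.042]
S floor 2050 mean [0.5361 0.2981 0.0239] min [0.479 0.184 0.017] max [0.584 0.393 0.028]
S rim 673 mean [0.5221 0.3007 0.0889] min [0.448 0.179 0.083] max [0.625 0.412 0.093]
S front 553 mean [0.4854 0.296  0.0984] min [0.467 0.178 0.094] max [0.501 0.411 0.102]
S chest 2192 mean [0.6673 0.2479 0.1115] min [0.625 0.166 0.107] max [0.716 0.394 0.114]
T floor 2485 mean [0.5787 0.2954 0.021 ] min [0.47  0.163 0.015] max [0.661 0.406 0.028]
T rim 385 mean [0.5318 0.2886 0.0879] min [0.471 0.162 0.083] max [0.661 0.412 0.093]
T front 330 mean [0.5059 0.2923 0.0973] min [0.47  0.162 0.094] max [0.655 0.41  0.102]
T chest 360 mean [0.644  0.2538 0.1094] min [0.627 0.163 0.106] max [0.656 0.402 0.114]
```

View pics/crop1.png

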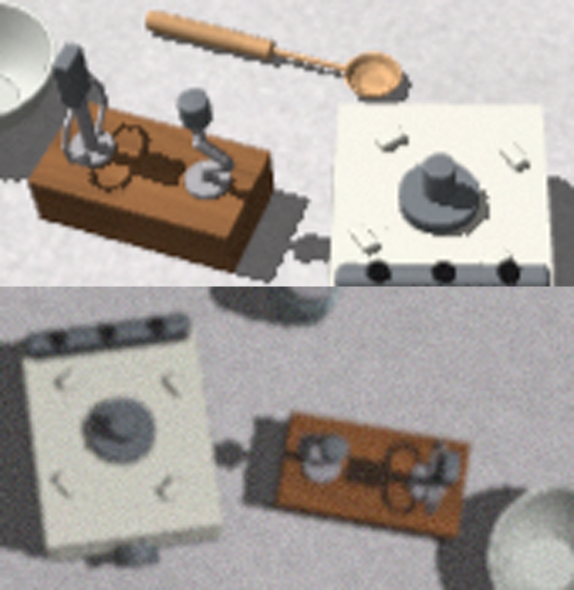

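The beater is the left tool in the scene view, with its flat grip at (70,75) in the crop. It stands at about y=-0.375, and the hook is the one nearer the machine. Next I take finer measurements.

```bash
python3 - <<'E'
from h import *
S,T=load('scene'),load('top')
for n,s,bm,bc,bd in(('S',S,(250,330,170,265),(165,245,155,230),(380,510,195,390)),('T',T,(235,305,165,255),(312,380,195,245),(100,210,90,245))):
    c=cloud(s); im=s['image']; hsv=cv2.cvtColor(im,cv2.COLOR_RGB2HSV)
    def pts(b,z0,z1): p=c[b[2]:b[3],b[0]:b[1]].reshape(-1,3); return p[(p[:,2]>z0)&(p[:,2]<z1)]
    rect=lambda p: [np.round(x,4) for x in cv2.minAreaRect((p[:,:2]*1000).astype(np.float32))]
    print(n,'machine',rect(pts(bm,.084,.128)))
    k=pts(bm,.110,.145); k=k[np.hypot(k[:,0]-.528,k[:,1]+.085)<.045]
    print(' knob',len(k),k.mean(0).round(4),[np.round(x,4) for x in cv2.minEnclosingCircle((k[:,:2]*1000).astype(np.float32))], 'top z',np.percentile(k[:,2],95).round(4))
    # cap silhouette: grey on white, centroid -> lid top plane
    t=k[k[:,2]>np.percentile(k[:,2],98)-.006]; print(' ktop',len(t),t.mean(0).round(4),((t.min(0)+t.max(0))/2).round(4))
    l=pts(bm,.099,.108); l=l[np.hypot(l[:,0]-.528,l[:,1]+.085)<.045]
    print(' lid',len(l),((l.min(0)+l.max(0))/2).round(4),np.ptp(l,0).round(3),[np.round(x,4) for x in cv2.minEnclosingCircle((l[:,:2]*1000).astype(np.float32))])
    print(' caddy',rect(pts(bc,.044,.056)[lambda p:0] if 0 else pts(bc,.047,.053)))
    g=pts(bc,.118,.175); g=g[g[:,1]<-.33]; print(' grip',len(g),rect(g),g[:,2].max().round(4)); gt=g[g[:,2]>.155]; print('  top',len(gt),gt.mean(0).round(4),rect(gt))
    lo=pts(bc,.07,.112); lo=lo[lo[:,1]<-.33]; print(' loop',len(lo),rect(lo))
    if len(lo)>3:
        f=cv2.fitLine((lo[:,:2]*1000).astype(np.float32),cv2.DIST_HUBER,0,.01,.01).ravel();print('  line',f.round(3),np.degrees(np.arctan2(f[1],f[0])))
    print(' chesttop',rect(pts(bd,.1065,.1135)))
    print(' front',rect(pts((bd[0],bd[1],bd[2]+(0 if n=='S' else 100),bd[3]-(140 if n=='S' else 0)),.095,.101)))
    print(' floor',rect(pts(bd,.018,.026)))
E
```

```text
S machine [array([527.9784, -90.338 ]), array([198.6204, 160.1605]), np.float64(9.223)]
 knob 120 [ 0.5331 -0.0918  0.1298] [array([530.1426, -92.6202]), np.float64(13.3627)] top z 0.1389
 ktop 60 [ 0.5294 -0.092   0.137 ] [ 0.529  -0.0923  0.1375]
 lid 272 [ 0.5303 -0.0924  0.1036] [0.058 0.059 0.009] [array([529.4385, -91.9121]), np.float64(30.6632)]
 caddy [array([ 482.3119, -376.1719]), array([290.2664, 129.2841]), np.float64(66.4439)]
 grip 157 [array([ 496.537 , -376.4674]), array([14.8795, 27.3148]), np.float64(81.598)] 0.1669
  top 65 [ 0.498  -0.3756  0.1622] [array([ 496.5397, -376.6195]), array([14.5025, 27.3271]), np.float64(81.8979)]
 loop 93 [array([ 496.5972, -375.4344]), array([ 9.8081, 66.908 ]), np.float64(81.9164)]
  line [ 9.92000e-01 -1.26000e-01  4.99834e+02 -3.76342e+02] -7.21218
 chesttop [array([755.0366, 274.304 ]), array([241.4211, 248.9054]), np.float64(85.3446)]
 front [array([485.4269, 294.9879]), array([233.2426,  20.6344]), np.float64(84.9221)]
 floor [array([633.1541, 272.9858]), array([494.9485, 246.6213]), np.float64(1.5017)]
T machine [array([531.6
[... 352 characters left out ...]
096, -327.619 ]), array([169.7467,  90.4177]), np.float64(81.3366)]
 grip 70 [array([ 497.8016, -376.32  ]), array([14.2751, 26.173 ]), np.float64(86.1313)] 0.1666
  top 41 [ 0.4983 -0.3763  0.1603] [array([ 498.854 , -376.5466]), array([24.5863, 12.7861]), np.float64(2.5624)]
 loop 33 [array([ 497.8552, -374.7842]), array([ 8.8811, 65.2266]), np.float64(82.5499)]
  line [ 9.93000e-01 -1.18000e-01  4.96139e+02 -3.75734e+02] -6.7720375
 chesttop [array([758.0218, 274.2731]), array([241.4592, 246.9059]), np.float64(85.574)]
 front [array([487.5093, 294.4075]), array([231.7379,  19.8068]), np.float64(85.822)]
 floor [array([677.5068, 270.3182]), array([222.5218, 406.7   ]), np.float64(84.0678)]
```

```bash
cat >> h.py <<'E'
from scipy.spatial.transform import Rotation as Rot
def go(p,ydeg=None):
    """total tool-frame shift (units of 4 cm, tool axes as now) and turn (units of 90 deg about tool axes)"""
    s=telemetry.sense(); R=Rot.from_quat(s['tool_rot']); d=R.inv().apply(np.array(p)-s['tcp_pos'])
    m=R.as_matrix(); print('t %.2f tcp %s yang %.2f F %s gap %.3f gf %.1f q %s'%(s['t'],s['tcp_pos'].round(4),np.degrees(np.arctan2(m[1,1],m[0,1])),s['force'].round(1),s['finger_gap'],s['gripper_force'],s['q'].round(2)))
    print(' shift/4cm',(d/.04).round(3),end=' ')
    if ydeg is not None:
        a=np.radians(ydeg); y=np.array([np.cos(a),np.sin(a),0]); z=np.array([0,0,-1.]); x=np.cross(y,z)
        rv=(R.inv()*Rot.from_matrix(np.stack([x,y,z],1))).as_rotvec(); print('turn/90deg',(rv/(np.pi/2)).round(4),end='')
        print(' shift in target axes',(np.stack([x,y,z])@(np.array(p)-s['tcp_pos'])/.04).round(3))
    else: print()
E
python3 -m crank '-.6 -.6 0 0 0 -.08;-.6 -.6 0 0 0 -.08;-.6 -.6 0 0 0 -.08;-.6 -.6 0 0 0 -.08;-.6 -.6 0 0 0 -.08' 0.2 40
python3 -c "
from h import *
go([.530,-.092,.23],99.3)"
```

```text
t: 0.6
tcp_pos: [0.3715, 0.4156, 0.2309]
tool_rot: [-0.083, 0.997, -0.0, -0.001]
force: [0.4, 0.3, 0.3]
finger_gap: 0.602
gripper_force: 0.0
t 0.60 tcp [0.3715 0.4156 0.2309] yang 99.52 F [0.4 0.3 0.3] gap 0.602 gf 0.0 q [ 0.64  0.44  1.6  -0.    1.1  -1.1 ]
 shift/4cm [ -1.808 -13.17    0.031] turn/90deg [-0.0005 -0.001   0.0025] shift in target axes [ -1.859 -13.162   0.023]
```

```bash
python3 -m crank '-.13 -.9 0 0 0 0;-.13 -.9 0 0 0 0;-.13 -.9 0 0 0 0;-.13 -.9 0 0 0 0;-.13 -.9 0 0 0 0' >/dev/null
python3 -m crank '-.13 -.9 0 0 0 0;-.13 -.9 0 0 0 0;-.13 -.9 0 0 0 0;-.13 -.9 0 0 0 0;-.13 -.9 0 0 0 0' >/dev/null
python3 -m crank '-.13 -.9 0 0 0 0;-.13 -.9 0 0 0 0;-.13 -.9 0 0 0 0;-.13 -.9 0 0 0 0;0 -.5 0 0 0 0' >/dev/null
python3 - <<'E'
from h import *
go([.530,-.092,.23],99.3)
s=grab('wrist'); save('w1.png',s['image']); print(s['camera_matrix'],cam(s)[0][2],-cam(s)[0].T@cam(s)[1])
go([.530,-.092,.23],99.3)
E
```

```text
t 2.10 tcp [ 0.5285 -0.0914  0.2311] yang 99.08 F [0.4 0.4 0.5] gap 0.601 gf 0.0 q [-0.38  0.41  1.66 -0.    1.08 -2.11]
 shift/4cm [-0.035 -0.021  0.027] turn/90deg [-0.0007  0.0005 -0.0024] shift in target axes [-0.035 -0.021  0.027]
[[325.1922621    0.         277.95698255]
 [  0.         325.1922621  211.35408958]
 [  0.           0.           1.        ]] [ 0.28032821  0.04394029 -0.95889799] [ 0.4569809  -0.10305661  0.37364384]
t 2.15 tcp [ 0.529  -0.0936  0.231 ] yang 99.02 F [ 0.1 -2.   0. ] gap 0.602 gf 0.0 q [-0.38  0.41  1.65 -0.    1.08 -2.11]
 shift/4cm [-0.031  0.035  0.026] turn/90deg [-0.002   0.0007 -0.0031] shift in target axes [-0.032  0.035  0.026]
```

View pics/w1.png

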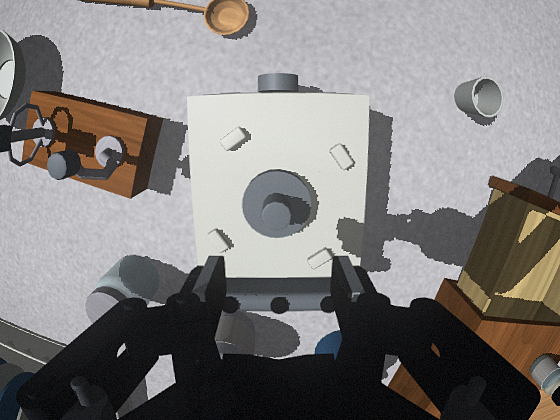

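The wrist view shows the cap lid as a grey disc centred near (280,203) and the knob at (277,208). The fingers straddle it, clear of the ridge.

```bash
python3 - <<'E'
from h import *
s=load('wrist'); im=cv2.cvtColor(s['image'],cv2.COLOR_RGB2GRAY)
m=np.zeros_like(im); m[160:248,232:326]=(im[160:248,232:326]<170)
c=max(cv2.findContours(m,0,1)[0],key=cv2.contourArea); h=cv2.convexHull(c)[:,0]
for z in(.103,.09):
    P=np.array([onplane(s,u,v,z,True) for u,v in h])[:,:2]
    print(z,len(h),[np.round(x,4) for x in cv2.minEnclosingCircle((P*1000).astype(np.float32))],[np.round(x,3) for x in cv2.fitEllipse((P*1000).astype(np.float32))])
go([.530,-.092,.107],99.3)
E
```

```text
0.103 33 [array([530.2231, -89.7031]), np.float64(33.1581)] [array([529.496, -90.207]), array([62.012, 66.241]), np.float64(11.009)]
0.09 33 [array([533.7412, -89.0616]), np.float64(34.7508)] [array([532.979, -89.59 ]), array([64.99 , 69.422]), np.float64(11.009)]
t 2.15 tcp [ 0.529  -0.0936  0.231 ] yang 99.02 F [ 0.1 -2.   0. ] gap 0.602 gf 0.0 q [-0.38  0.41  1.65 -0.    1.08 -2.11]
 shift/4cm [-0.028  0.044  3.101] turn/90deg [-0.002   0.0007 -0.0031] shift in target axes [-0.032  0.035  3.101]
```

```bash
python3 -m crank '0 0 .8 0 0 0;0 0 .8 0 0 0;0 0 .7 0 0 0;-.03 .03 .5 0 0 0;0 0 .3 0 0 0' >/dev/null
python3 -m crank '0 0 0 0 0 0;0 0 0 0 0 0;0 0 0 0 0 0;0 0 0 0 0 0;0 0 0 0 0 0' -1 40
python3 -m crank '0 0 0 0 0 0;0 0 0 0 0 0;0 0 -.15 0 0 0;0 0 -.25 0 0 0;0 0 -.5 0 0 0'
python3 -m crank '0 0 -.7 0 0 0;0 0 -.7 0 0 0;0 0 -.6 0 0 0;0 0 -.4 0 0 0;0 0 0 0 0 0' >/dev/null
python3 - <<'E'
from h import *
s=grab('wrist'); a=s['image'][100:320,130:430]; t=grab('top')
b=cv2.resize(t['image'][165:255,235:405],(570,300),interpolation=cv2.INTER_CUBIC); c=np.zeros((300,300,3),np.uint8)
a=cv2.resize(a,(570,418))[:300] if 0 else cv2.resize(a,(400,293)); b=cv2.resize(b,(400,212)); 
save('w2.png',np.clip(np.vstack([a,b]).astype(float)*1.3,0,255).astype(np.uint8)); go([.5543,.2894,.21],99)
E
```

```text
t: 3.15
tcp_pos: [0.5288, -0.0873, 0.1081]
tool_rot: [-0.08, 0.997, -0.0, 0.001]
force: [-0.5, -0.2, -0.8]
finger_gap: 0.269
gripper_force: 39.1
t: 3.65
tcp_pos: [0.5274, -0.0868, 0.1431]
tool_rot: [-0.08, 0.997, 0.001, -0.001]
force: [-0.1, -0.8, 0.3]
finger_gap: 0.266
gripper_force: 39.3
t 4.25 tcp [ 0.5282 -0.0871  0.2396] yang 99.20 F [-0.1  0.  -1.1] gap 0.270 gf 39.3 q [-0.37  0.4   1.65 -0.    1.1  -2.1 ]
 shift/4cm [-2.149  9.186  0.738] turn/90deg [-0.0002  0.0003  0.0022] shift in target axes [-2.118  9.193  0.74 ]
```

View pics/w2.png

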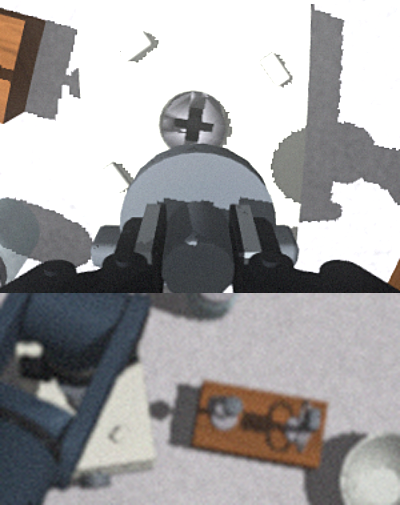

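The cap came off and is held upright between the pads, and the bare spindle shows its cross slots at (195,122) in the crop. Now I carry it to the drawer.

```bash
python3 -m crank '-.1 .4 0 0 0 0;-.2 .8 0 0 0 0;-.2 .9 0 0 0 0;-.2 .9 0 0 0 0;-.2 .9 0 0 0 0' >/dev/null
python3 -m crank '-.2 .9 0 0 0 0;-.2 .9 0 0 0 0;-.2 .9 0 0 0 0;-.2 .9 .2 0 0 0;-.2 .7 .2 0 0 0' >/dev/null
python3 -m crank '-.1 .6 .2 0 0 0;-.1 .3 .2 0 0 0;0 .1 .2 0 0 0;0 0 0 0 0 0;0 0 0 0 0 0' >/dev/null
python3 - <<'E'
from h import *
s=grab('wrist'); t=grab('scene')
a=cv2.resize(s['image'],(533,400)); b=cv2.resize(t['image'][180:300,370:530],(266,200),interpolation=cv2.INTER_CUBIC)
m=np.zeros((400,799,3),np.uint8); m[:,:533]=a; m[:200,533:]=b
save('w3.png',np.clip(m.astype(float)*1.3,0,255).astype(np.uint8)); go([.5543,.2894,.04],99)
E
```

```text
t 5.85 tcp [0.5529 0.2885 0.1997] yang 99.11 F [ 0.2 -0.5 -0.4] gap 0.267 gf 39.3 q [ 0.3   0.56  1.47 -0.    1.11 -1.43]
 shift/4cm [-0.037  0.019  3.992] turn/90deg [-0.0002  0.0003  0.0013] shift in target axes [-0.038  0.018  3.992]
```

View pics/w3.png

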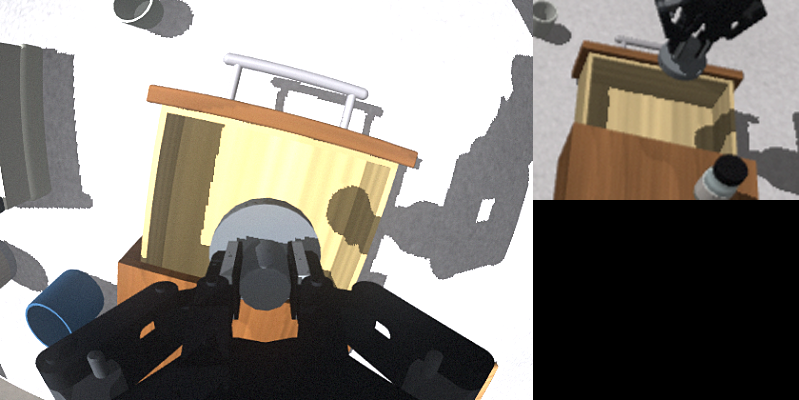

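The cap hangs over the drawer's clear opening, with the drawer front at (285,125) and the chest edge behind the gripper at (260,310). I lower it, slowly at the end.

```bash
python3 -m crank '0 0 .5 0 0 0;0 0 .7 0 0 0;0 0 .7 0 0 0;0 0 .7 0 0 0;0 0 .5 0 0 0' >/dev/null
python3 -m crank '0 0 .3 0 0 0;0 0 .25 0 0 0;0 0 .15 0 0 0;0 0 .05 0 0 0;0 0 0 0 0 0'
python3 -m crank '0 0 .03 0 0 0;0 0 .03 0 0 0;0 0 .03 0 0 0;0 0 0 0 0 0;0 0 0 0 0 0'
```

```text
t: 6.85
tcp_pos: [0.5529, 0.2896, 0.0458]
tool_rot: [-0.08, 0.997, 0.0, 0.0]
force: [-0.9, -0.1, -0.8]
finger_gap: 0.268
gripper_force: 39.3
t: 7.35
tcp_pos: [0.5525, 0.2896, 0.0418]
tool_rot: [-0.08, 0.997, 0.0, 0.0]
force: [0.5, 0.3, -0.4]
finger_gap: 0.268
gripper_force: 39.3
```

```bash
python3 -m crank '0 0 .03 0 0 0;0 0 .03 0 0 0;0 0 0 0 0 0;0 0 0 0 0 0;0 0 0 0 0 0'
python3 -m crank '0 0 .03 0 0 0;0 0 .03 0 0 0;0 0 0 0 0 0;0 0 0 0 0 0;0 0 0 0 0 0'
```

```text
t: 7.85
tcp_pos: [0.5528, 0.2896, 0.0398]
tool_rot: [-0.08, 0.997, 0.0, 0.0]
force: [-0.3, -0.9, 5.7]
finger_gap: 0.268
gripper_force: 39.9
t: 8.35
tcp_pos: [0.5547, 0.2895, 0.0397]
tool_rot: [-0.08, 0.997, 0.0, 0.003]
force: [-2.1, -2.7, 13.7]
finger_gap: 0.267
gripper_force: 41.1
```

```bash
python3 -m crank '0 0 -.05 0 0 0;0 0 -.02 0 0 0;0 0 0 0 0 0;0 0 0 0 0 0;0 0 0 0 0 0'
python3 -m crank '0 0 0 0 0 0;0 0 0 0 0 0;0 0 0 0 0 0;0 0 0 0 0 0;0 0 0 0 0 0' 0.1
python3 -m crank '0 0 -.3 0 0 0;0 0 -.6 0 0 0;0 0 -.8 0 0 0;0 0 -.9 0 0 0;0 0 -.9 0 0 0'
python3 -m crank '0 0 -.9 0 0 0;0 0 -.5 0 0 0;.0 0 0 0 0 0;0 0 0 0 0 0;0 0 0 0 0 0' >/dev/null
python3 - <<'E'
from h import *
s=grab('wrist'); t=grab('scene'); c=cloud(t)
p=c[195:300,390:500].reshape(-1,3); p=p[(np.hypot(p[:,0]-.5545,p[:,1]-.2895)<.045)]
for a,b in((.033,.038),(.06,.072)):
    q=p[(p[:,2]>a)&(p[:,2]<b)]; print(a,len(q),q.mean(0).round(4),np.ptp(q,0).round(3))
a=cv2.resize(s['image'],(533,400)); b=cv2.resize(t['image'][180:300,370:530],(266,200),interpolation=cv2.INTER_CUBIC)
m=np.zeros((400,799,3),np.uint8); m[:,:533]=a; m[:200,533:]=b
save('w4.png',np.clip(m.astype(float)*1.3,0,255).astype(np.uint8)); go([.498,-.3765,.24],82.5)
E
```

```text
t: 8.85
tcp_pos: [0.5526, 0.2896, 0.0398]
tool_rot: [-0.08, 0.997, 0.0, 0.0]
force: [0.5, -1.0, 4.2]
finger_gap: 0.27
gripper_force: 39.8
t: 9.35
tcp_pos: [0.5523, 0.2895, 0.0395]
tool_rot: [-0.08, 0.997, -0.0, -0.0]
force: [0.4, 0.0, 0.3]
finger_gap: 0.55
gripper_force: 0.0
t: 9.85
tcp_pos: [0.5523, 0.2895, 0.1818]
tool_rot: [-0.08, 0.997, 0.0, 0.0]
force: [0.3, -0.2, -0.1]
finger_gap: 0.549
gripper_force: 0.0
0.033 218 [0.5597 0.2877 0.0361] [0.059 0.061 0.005]
0.06 78 [0.5555 0.2891 0.0675] [0.025 0.024 0.011]
t 10.45 tcp [0.5515 0.2892 0.2339] yang 99.19 F [-1.   0.2 -0.1] gap 0.551 gf 0.0 q [ 0.3   0.52  1.43 -0.    1.19 -1.43]
 shift/4cm [  3.98  -16.215  -0.129] turn/90deg [-0.0007 -0.0022  0.1855] shift in target axes [ -0.846 -16.675  -0.152]
```

View pics/w4.png

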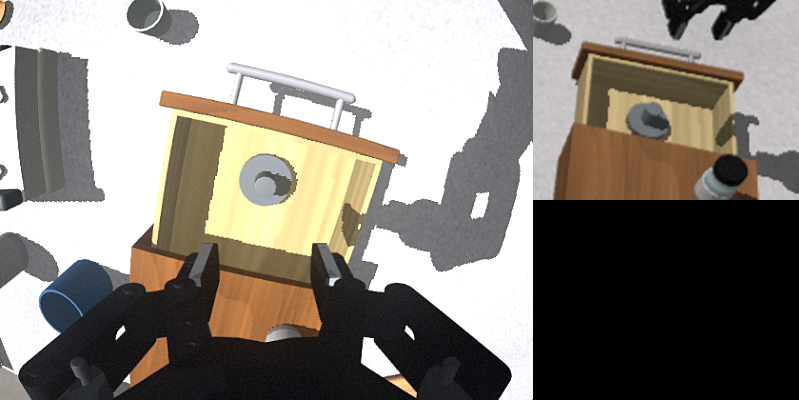

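The cap stands knob up and free in the drawer, at (265,180) in the wrist view. Next I head to the beater, looking at the socket on the way.

```bash
python3 -m crank '0 -.4 0 0 0 .06;-.05 -.8 0 0 0 .06;-.05 -.9 0 0 0 .066;-.05 -.9 0 0 0 0;-.05 -.9 0 0 0 0' >/dev/null
python3 -m crank '-.05 -.9 0 0 0 0;-.05 -.9 0 0 0 0;-.05 -.9 0 0 0 0;-.05 -.9 0 0 0 0;-.05 -.9 0 0 0 0' >/dev/null
python3 -m crank '-.05 -.9 0 0 0 0;-.05 -.5 0 0 0 0;0 -.2 0 0 0 0;0 0 0 0 0 0;0 0 0 0 0 0' >/dev/null
python3 - <<'E'
from h import *
go([.498,-.3765,.24],82.5)
s=grab('wrist'); 
# rectified view of plane z=.098 around the machine centre, 0.2 mm/px
N=400; ext=.08; K=s['camera_matrix']; R,t=cam(s)
gx,gy=np.meshgrid(np.linspace(-ext/2,ext/2,N),np.linspace(-ext/2,ext/2,N))
P=np.stack([.530-gy,-.092-gx,np.full_like(gx,.098)],-1)@R.T+t   # up=+x world, left=+y
th=np.arctan2(np.hypot(P[...,0],P[...,1]),P[...,2]); ph=np.arctan2(P[...,1],P[...,0]); f=K[0,0]
o=cv2.remap(s['image'],(K[0,2]+f*th*np.cos(ph)).astype(np.float32),(K[1,2]+f*th*np.sin(ph)).astype(np.float32),cv2.INTER_CUBIC)
m=np.hstack([o,cv2.resize(s['image'][:,80:480],(380,399))[:,:380] if 0 else cv2.resize(s['image'],(400,300))[:300].repeat(1,0) if 0 else cv2.copyMakeBorder(cv2.resize(s['image'],(400,300)),0,100,0,0,0)])
save('sock.png',m); go([.498,-.3765,.24],82.5)
E
```

```text
t 11.95 tcp [ 0.5361 -0.1087  0.2351] yang 82.48 F [ 0.5 -0.5 -0.2] gap 0.552 gf 0.0 q [-0.4   0.42  1.62  0.    1.1  -1.84]
 shift/4cm [ 0.069 -6.762 -0.128] turn/90deg [ 0.0006 -0.001  -0.0003] shift in target axes [ 0.071 -6.762 -0.122]
t 12.00 tcp [ 0.5362 -0.1084  0.2353] yang 82.52 F [ 0.   1.2 -0.7] gap 0.549 gf 0.0 q [-0.4   0.42  1.62  0.    1.1  -1.84]
 shift/4cm [ 0.075 -6.77  -0.123] turn/90deg [ 0.0005 -0.0007  0.0002] shift in target axes [ 0.073 -6.77  -0.118]
```

View pics/sock.png

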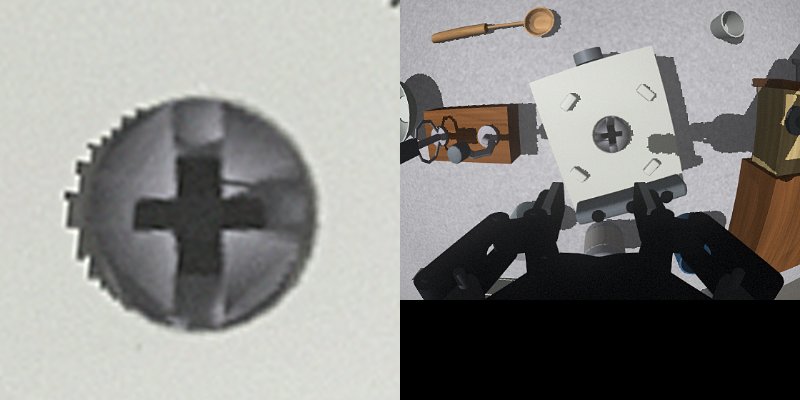

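The wrist view shows the spindle's cross at (198,213) in the rectified crop, nearly aligned with the world axes. I move the camera right over it for a precise fix.

```bash
python3 -m crank '-.5 0 .3 0 0 0;-.6 0 .4 0 0 0;-.5 0 .3 0 0 0;0 0 0 0 0 0;0 0 0 0 0 0' >/dev/null
cat > sock.py <<'E'
from h import *
import sys
s=grab('wrist'); print('cam',(-cam(s)[0].T@cam(s)[1]).round(4))
N=400; ext=.06; K=s['camera_matrix']; R,t=cam(s); cx,cy=.530,-.092
gx,gy=np.meshgrid(np.linspace(-ext/2,ext/2,N),np.linspace(-ext/2,ext/2,N))
P=np.stack([cx-gy,cy-gx,np.full_like(gx,.098)],-1)@R.T+t
th=np.arctan2(np.hypot(P[...,0],P[...,1]),P[...,2]); ph=np.arctan2(P[...,1],P[...,0]); f=K[0,0]
mx=(K[0,2]+f*th*np.cos(ph)).astype(np.float32); my=(K[1,2]+f*th*np.sin(ph)).astype(np.float32)
o=cv2.remap(s['image'],mx,my,cv2.INTER_CUBIC)
# depth-based world points (fisheye)
D=s['depth']; v,u=np.mgrid[:420,:560]; x=(u-K[0,2])/f; y=(v-K[1,2])/f; r=np.hypot(x,y)+1e-9
q=np.stack([x/r*np.tan(r),y/r*np.tan(r),np.ones_like(r)],-1)*D[...,None]; W=(q-t)@R
sel=(np.hypot(W[...,0]-cx,W[...,1]-cy)<.035)
Z=W[sel]; 
for a,b in((.086,.0935),(.0955,.101),(.05,.09)):
    z=Z[(Z[:,2]>a)&(Z[:,2]<b)]; 
    if len(z)>5: print(a,b,len(z),z.mean(0).round(4),[np.round(k,2) for k in cv2.minEnclosingCircle((z[:,:2]*1000).astype(np.float32))])
g=cv2.cvtColor(o,cv2.COLOR_RGB2GRAY)
h=cv2.remap(W[...,2].astype(np.float32),mx,my,cv2.INTER_NEAREST)
hm=np.clip((h-.06)/.05*255,0,255).astype(np.uint8)
save(sys.argv[1],np.hstack([o,cv2.cvtColor(hm,cv2.COLOR_GRAY2RGB)]))
E
python3 sock.py sock2.png; python3 -c "
from h import *
go([.498,-.3765,.24],82.5)"
```

```text
cam [ 0.528  -0.1078  0.338 ]
0.086 0.0935 3637 [ 0.5306 -0.0924  0.0899] [array([530.01, -92.  ]), np.float64(34.99)]
0.0955 0.101 1810 [ 0.529  -0.0914  0.098 ] [array([529.06, -91.49]), np.float64(21.61)]
0.05 0.09 2836 [ 0.5303 -0.0922  0.086 ] [array([530.02, -91.95]), np.float64(34.99)]
t 12.55 tcp [ 0.5992 -0.1169  0.1958] yang 82.54 F [ 0.1 -0.1 -0.2] gap 0.546 gf 0.0 q [-0.38  0.55  1.51  0.    1.09 -1.82]
 shift/4cm [ 1.668 -6.764 -1.105] turn/90deg [ 0.0002 -0.0008  0.0004] shift in target axes [ 1.662 -6.766 -1.105]
```

View pics/sock2.png

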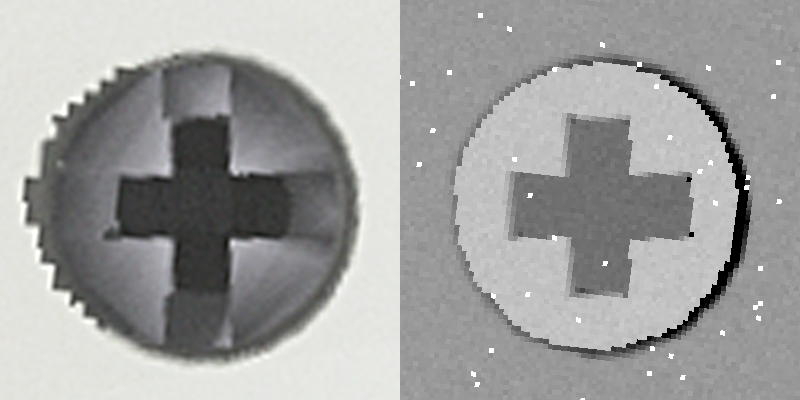

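The height map shows the spindle disc, radius 21.6 mm at z=0.098, and the cross centred near (600,207) with a small rotation. I compute its angle from the depth mask.

```bash
python3 - <<'E'
from h import *
s=load('wrist'); K=s['camera_matrix']; R,t=cam(s); f=K[0,0]; D=s['depth']
v,u=np.mgrid[:420,:560]; x=(u-K[0,2])/f; y=(v-K[1,2])/f; r=np.hypot(x,y)+1e-9
W=(np.stack([x/r*np.tan(r),y/r*np.tan(r),np.ones_like(r)],-1)*D[...,None]-t)@R
# rim-plane position of each pixel's ray (slot outline is at the face z=.098)
C=-R.T@t; d=W-C; F=C+d*((.098-C[2])/d[...,2])[...,None]
m=(np.hypot(F[...,0]-.5291,F[...,1]+.0915)<.0185)
slot=F[m&(W[...,2]<.094)&(W[...,2]>.05)]; print(len(slot),'seat z',np.median(W[m&(W[...,2]<.094)][:,2]))
c=slot[:,:2].mean(0); 
for _ in range(2):
    z=(slot[:,0]-c[0])+1j*(slot[:,1]-c[1]); a=np.degrees(np.angle((z**4).sum())/4)
    k=np.exp(-1j*np.radians(a)); w=z*k; e=lambda b:(np.percentile(b,1)+np.percentile(b,99))/2
    print('centre',c.round(4),'angle',a.round(2),'ext',np.ptp(w.real),np.ptp(w.imag),'midoff',e(w.real),e(w.imag))
    c=c+np.array([((e(w.real)+1j*e(w.imag))/k).real,((e(w.real)+1j*e(w.imag))/k).imag])
E
```

```text
802 seat z 0.0821358637421088
centre [ 0.5291 -0.0919] angle 0.33 ext 0.027225890556548213 0.027633995500846168 midoff -0.00010243873865204041 -4.0320178131264886e-05
centre [ 0.529  -0.0919] angle 0.35 ext 0.02722737748467597 0.027635206751127198 midoff -3.695500982907676e-07 1.6816776120861382e-07<stdin>:6: RuntimeWarning: divide by zero encountered in divide
<stdin>:6: RuntimeWarning: invalid value encountered in multiply
```

```bash
python3 -m crank '.2 -.8 -.2 0 0 0;.2 -.9 -.2 0 0 0;.2 -.9 -.2 0 0 0;.2 -.9 -.2 0 0 0;.2 -.9 -.2 0 0 0' >/dev/null
python3 -m crank '.3 -.9 0 0 0 0;.3 -.8 0 0 0 0;.1 -.5 0 0 0 0;0 -.1 0 0 0 0;0 0 0 0 0 0' >/dev/null
python3 -c "
from h import *
s=grab('wrist');save('w5.png',s['image'])
go([.498,-.3765,.123],82.5)"
```

```text
t 13.60 tcp [ 0.4977 -0.3736  0.2358] yang 82.49 F [ 0.1  0.8 -0.4] gap 0.549 gf 0.0 q [-0.82  0.52  1.43  0.    1.19 -2.26]
 shift/4cm [-0.016 -0.074  2.82 ] turn/90deg [ 0.0007  0.     -0.0002] shift in target axes [-0.016 -0.071  2.82 ]
```

View pics/w5.png

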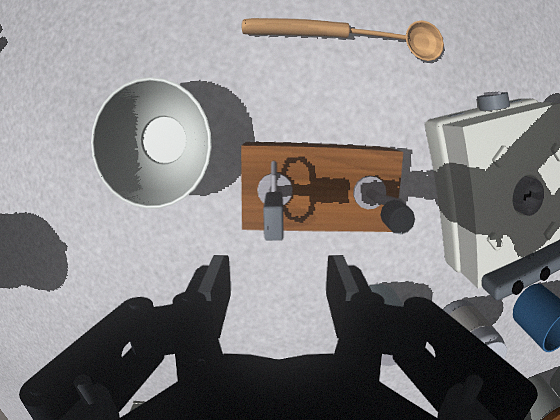

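The beater's grip is at (273,215), edge-on between the finger lines, and the hook is at (395,212). I refine the grip's position and yaw from this view's depth.

```bash
cat >> h.py <<'E'
def wcloud(s):
    K=s['camera_matrix']; R,t=cam(s); f=K[0,0]; D=s['depth']
    v,u=np.mgrid[:420,:560]; x=(u-K[0,2])/f; y=(v-K[1,2])/f; r=np.hypot(x,y)+1e-9
    return (np.stack([x/r*np.tan(r),y/r*np.tan(r),np.ones_like(r)],-1)*D[...,None]-t)@R
E
python3 - <<'E'
from h import *
s=load('wrist'); W=wcloud(s); W=W[s['depth']>0]
W=W[(np.hypot(W[:,0]-.498,W[:,1]+.3765)<.04)]
rect=lambda p: [np.round(k,2) for k in cv2.minAreaRect((p[:,:2]*1000).astype(np.float32))]
for a,b in((.155,.17),(.125,.155),(.07,.112),(.05,.06)):
    z=W[(W[:,2]>a)&(W[:,2]<b)]
    if len(z)>5:
        l=cv2.fitLine((z[:,:2]*1000).astype(np.float32),cv2.DIST_L2,0,.01,.01).ravel()
        print(a,b,len(z),z.mean(0).round(4),np.percentile(z[:,2],95).round(4),rect(z),'line',np.degrees(np.arctan2(l[1],l[0])).round(1))
E
```

```text
0.155 0.17 718 [ 0.4965 -0.3785  0.1615] 0.1629 [array([ 497.53, -378.77]), array([13.56, 26.15]), np.float64(82.49)] line -7.0
0.125 0.155 176 [ 0.4851 -0.3771  0.1408] 0.1536 [array([ 485.75, -377.33]), array([14.02,  2.41]), np.float64(84.17)] line 82.8
0.07 0.112 129 [ 0.4731 -0.3757  0.1035] 0.1117 [array([ 478.27, -375.75]), array([ 9.57, 32.07]), np.float64(81.32)] line -5.4
0.05 0.06 1977 [ 0.4941 -0.375   0.052 ] 0.0566 [array([ 497.2 , -374.48]), array([75.13, 77.21]), np.float64(80.81)] line 74.5
```

```bash
python3 -m crank '-.01 -.08 .5 0 0 0;0 0 .8 0 0 0;0 0 .8 0 0 0;0 0 .5 0 0 0;0 0 .25 0 0 0'
python3 -m crank '0 0 0 0 0 0;0 0 0 0 0 0;0 0 0 0 0 0;0 0 0 0 0 0;0 0 0 0 0 0' -1 90
python3 -m crank '0 0 0 0 0 0;0 0 0 0 0 0;0 0 -.2 0 0 0;0 0 -.4 0 0 0;0 0 -.6 0 0 0'
python3 -m crank '0 0 -.8 0 0 0;0 0 -.8 0 0 0;0 0 -.6 0 0 0;0 0 -.2 0 0 0;0 0 0 0 0 0'
python3 -c "
from h import *
go([.529,-.0918,.23],90.35)"
```

```text
t: 14.1
tcp_pos: [0.4973, -0.375, 0.1195]
tool_rot: [0.065, 0.998, 0.002, -0.002]
force: [-0.1, -0.1, 0.5]
finger_gap: 0.551
gripper_force: 0.0
t: 14.6
tcp_pos: [0.4981, -0.3785, 0.1231]
tool_rot: [0.066, 0.998, -0.001, 0.001]
force: [1.3, 0.7, 3.2]
finger_gap: 0.153
gripper_force: 87.9
t: 15.1
tcp_pos: [0.4961, -0.3772, 0.1686]
tool_rot: [0.066, 0.998, 0.001, -0.002]
force: [-1.0, -0.2, -0.7]
finger_gap: 0.149
gripper_force: 87.6
t: 15.6
tcp_pos: [0.4974, -0.3784, 0.2666]
tool_rot: [0.066, 0.998, -0.001, 0.001]
force: [-0.3, -0.5, -2.2]
finger_gap: 0.153
gripper_force: 87.8
t 15.60 tcp [ 0.4974 -0.3784  0.2666] yang 82.45 F [-0.3 -0.5 -2.2] gap 0.153 gf 87.8 q [-0.83  0.49  1.39 -0.    1.26 -2.27]
 shift/4cm [0.159 7.208 0.905] turn/90deg [-0.001   0.0008 -0.0878] shift in target axes [-0.834  7.16   0.916]
```

```bash
python3 -m crank '0 0 -.5 0 0 -.03;-.05 .3 -.3 0 0 -.03;-.1 .6 0 0 0 -.028;-.1 .8 0 0 0 0;-.1 .8 0 0 0 0'
python3 -m crank '-.1 .8 0 0 0 0;-.1 .8 0 0 0 0;-.1 .8 0 0 0 0;-.1 .8 0 0 0 0;-.1 .7 0 0 0 0' >/dev/null
python3 -m crank '0 .5 0 0 0 0;0 .25 0 0 0 0;0 0 0 0 0 0;0 0 0 0 0 0;0 0 0 0 0 0' >/dev/null
python3 - <<'E'
from h import *
go([.529,-.0918,.25],90.35)
s=grab('wrist'); t=grab('scene')
m=np.zeros((420,760,3),np.uint8); m[:,:560]=s['image']; m[:300,560:]=cv2.resize(t['image'][120:260,240:333],(200,300)); save('w6.png',m)
p=telemetry.sense()['tcp_pos']
for n,W,D in(('w',wcloud(s),s['depth']),('s',cloud(t),t['depth'])):
    W=W[D>0]; W=W[np.hypot(W[:,0]-p[0],W[:,1]-p[1])<.045]
    for a,b in((-.104,-.09),(-.09,-.075),(-.0755,-.064),(-.06,-.01)):
        z=W[(W[:,2]-p[2]>a)&(W[:,2]-p[2]<b)]
        if len(z)>5: print(n,a,len(z),(z.mean(0)-p).round(4),((z.min(0)+z.max(0))/2-p).round(4),np.ptp(z,0).round(4),[np.round(k,1) for k in cv2.minAreaRect(((z-p)[:,:2]*1000).astype(np.float32))])
E
```

```text
t: 16.1
tcp_pos: [0.5117, -0.277, 0.2952]
tool_rot: [-0.003, 1.0, 0.002, -0.002]
force: [-0.2, 0.3, -1.9]
finger_gap: 0.154
gripper_force: 87.9
t 17.10 tcp [ 0.5316 -0.0934  0.2973] yang 90.31 F [ 0.9 -0.  -1.7] gap 0.151 gf 87.8 q [-0.38  0.34  1.56 -0.    1.24 -1.96]
 shift/4cm [0.064 0.041 1.183] turn/90deg [-0.0002 -0.0003 -0.0005] shift in target axes [0.064 0.04  1.183]
w -0.0755 1273 [-0.0037 -0.0003 -0.0674] [-0.0027 -0.0004 -0.0685] [0.0317 0.0345 0.0081] [array([-2.7, -0.4]), array([31.5, 34.5]), np.float64(0.8)]
w -0.06 655 [-0.0208 -0.0007 -0.0238] [-0.019  -0.0007 -0.0349] [0.0344 0.0117 0.0497] [array([-19. ,  -0.4]), array([11.7, 34.3]), np.float64(89.2)]
s -0.104 19 [ 0.0009  0.0005 -0.0934] [ 0.0036  0.0007 -0.0939] [0.0116 0.0232 0.0077] [array([-0.3,  0.7]), array([18.5, 14. ]), np.float64(54.5)]
s -0.09 18 [ 0.0033  0.002  -0.0853] [ 0.0047  0.0005 -0.0839] [0.0126 0.0232 0.0102] [array([5. , 0.8]), array([12.1, 23.2]), np.float64(2.7)]
s -0.0755 98 [ 0.0011  0.0022 -0.0659] [-0.0014  0.0009 -0.0677] [0.0346 0.0342 0.0073] [array([-1.2,  1.1]), array([33.8, 34.1]), np.float64(6.2)]
s -0.06 88 [ 0.0117  0.0021 -0.0331] [ 0.0151  0.0007 -0.0354] [0.0373 0.0117 0.0478] [array([15.1,  3.2]), array([36.1, 11.7]), np.float64(8.8)]
```

View pics/w6.png

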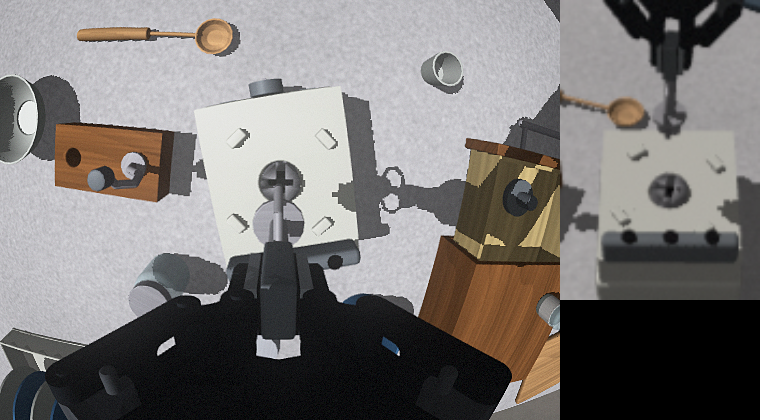

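The beater hangs straight over the socket, its collar at (278,222) and the socket at (280,182), with its splines matching the cross. I lower it with a small correction.

```bash
python3 -m crank '.04 .04 .4 0 0 0;0 0 .6 0 0 0;0 0 .6 0 0 0;0 0 .4 0 0 0;0 0 0.1 0 0 0' >/dev/null
python3 -m crank '0 0 0 0 0 0;0 0 0 0 0 0;0 0 0 0 0 0;0 0 0 0 0 0;0 0 0 0 0 0'
python3 -c "
from h import *
go([.530,-.0918,.185],90.35)"
```

```text
t: 18.2
tcp_pos: [0.5303, -0.0908, 0.2143]
tool_rot: [-0.003, 1.0, -0.0, 0.001]
force: [0.7, -0.8, -1.3]
finger_gap: 0.152
gripper_force: 87.9
t 18.20 tcp [ 0.5303 -0.0908  0.2143] yang 90.38 F [ 0.7 -0.8 -1.3] gap 0.152 gf 87.9 q [-0.38  0.43  1.67 -0.    1.04 -1.95]
 shift/4cm [ 0.008 -0.025  0.733] turn/90deg [-0.0003  0.0007  0.0004] shift in target axes [ 0.007 -0.026  0.733]
```

```bash
python3 -m crank '0 -.02 .1 0 0 0;0 0 .15 0 0 0;0 0 .15 0 0 0;0 0 .1 0 0 0;0 0 0 0 0 0'
python3 -m crank '0 0 .1 0 0 0;0 0 .1 0 0 0;0 0 .08 0 0 0;0 0 0 0 0 0;0 0 0 0 0 0'
```

```text
t: 18.7
tcp_pos: [0.5294, -0.0912, 0.1927]
tool_rot: [-0.003, 1.0, 0.0, -0.001]
force: [0.4, 0.1, -1.7]
finger_gap: 0.152
gripper_force: 87.9
t: 19.2
tcp_pos: [0.5301, -0.0915, 0.183]
tool_rot: [-0.003, 1.0, -0.0, 0.0]
force: [0.3, 0.0, 1.3]
finger_gap: 0.152
gripper_force: 88.4
```

The splines entered freely and the seat has just been touched. Now I press it home.

```bash
python3 -m crank '0 0 .06 0 0 0;0 0 .06 0 0 0;0 0 .06 0 0 0;0 0 .04 0 0 0;0 0 0 0 0 0'
python3 -m crank '0 0 .03 0 0 0;0 0 .03 0 0 0;0 0 .03 0 0 0;0 0 0 0 0 0;0 0 0 0 0 0'
```

```text
t: 19.7
tcp_pos: [0.5302, -0.0915, 0.1742]
tool_rot: [-0.003, 1.0, -0.0, 0.0]
force: [-2.1, -0.1, 7.6]
finger_gap: 0.155
gripper_force: 89.1
t: 20.2
tcp_pos: [0.5302, -0.0915, 0.1711]
tool_rot: [-0.003, 1.0, -0.0, 0.0]
force: [-2.2, 1.2, 8.7]
finger_gap: 0.155
gripper_force: 89.6
```

```bash
python3 -m crank '0 0 .03 0 0 0;0 0 .03 0 0 0;0 0 0 0 0 0;0 0 0 0 0 0;0 0 0 0 0 0' - 110
python3 -m crank '0 0 .03 0 0 0;0 0 .02 0 0 0;0 0 0 0 0 0;0 0 0 0 0 0;0 0 0 0 0 0'
```

```text
t: 20.7
tcp_pos: [0.5304, -0.0916, 0.1709]
tool_rot: [-0.003, 1.0, -0.0, 0.001]
force: [-5.0, 1.5, 22.2]
finger_gap: 0.152
gripper_force: 109.2
t: 21.2
tcp_pos: [0.5305, -0.0916, 0.1709]
tool_rot: [-0.003, 1.0, -0.001, 0.001]
force: [-8.5, 2.6, 34.3]
finger_gap: 0.149
gripper_force: 110.9
```

```bash
python3 -m crank '0 0 -.03 0 0 0;0 0 0 0 0 0;0 0 0 0 0 0;0 0 0 0 0 0;0 0 0 0 0 0'
python3 - <<'E'
from h import *
s=grab('wrist'); t=grab('scene'); W=wcloud(s)[s['depth']>0]; V=cloud(t)[t['depth']>0]
for n,P in(('w',W),('s',V)):
    P=P[np.hypot(P[:,0]-.529,P[:,1]+.0918)<.018]; z=P[(P[:,2]>.085)&(P[:,2]<.125)][:,2]; print(n,'collar top z',np.median(z).round(4),np.histogram(z,8,(.085,.125))[0])
m=np.zeros((420,800,3),np.uint8); m[:,:560]=s['image']; m[:420,560:]=cv2.resize(t['image'][120:260,240:320],(240,420)); save('fin.png',m)
for a in((.5545,.2895),):
    q=V[(np.hypot(V[:,0]-a[0],V[:,1]-a[1])<.03)&(V[:,2]>.06)]; print('cap knob',q.mean(0).round(3))
E
```

```text
t: 21.7
tcp_pos: [0.5305, -0.0916, 0.1709]
tool_rot: [-0.003, 1.0, -0.001, 0.001]
force: [-5.8, 2.5, 27.3]
finger_gap: 0.151
gripper_force: 109.3
w collar top z 0.1039 [   0    0   85 1212   55   21   22   20]
s collar top z 0.1057 [ 1  2 11 34 59  5  3  4]
cap knob [0.555 0.289 0.067]
```

View pics/fin.png

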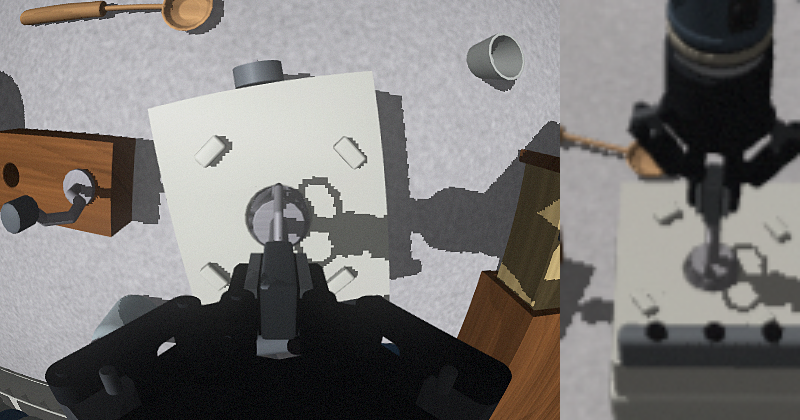

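The collar sits flush on the spindle at (280,215), with its top at 0.104 m as it must be when home (0.098 + 0.006). The hook and cap are in place, so I hand it in.

```bash
python3 -c "
from h import *
print(manip.sign_off()); go([.53,-.092,.171])"
```

```text
the job is handed in; nothing more can be done
None
the job is handed in; nothing more can be done
```

The job is handed in: the cap stands knob up in the drawer, and the beater is meshed and fully home in the drive, still gripped and pressed down with about 27 N, at about 22 s of the 72 s allowed.

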